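# Run in the bed and close the screw press

## Robot

A 6-joint arm with a two-finger parallel gripper is mounted at the origin on the work surface. World frame = base frame: x ahead of the robot, y to its left, z up, the work surface at z = 0. Lengths are in m, angles in rad, forces in N, time in s.
With the tool pointing down it reaches from about 0.425 to 0.95 m from the base axis. Payload 3.5 kg.
Tool frame: the origin (TCP) lies between the finger pads; the fingertips stand 8 mm ahead of it and the grasp point (between the pads) lies 11 mm behind it (robot.tcp_to_tips is the distance from the TCP to the fingertips, in m); z points along the fingers, y is the line along which they close (so a half turn about z gives the same grasp; the last joint's range is limited). The gripper opens to 85 mm and grips with 20 to 120 N. Pads are 22 mm wide; open, the fingers measure 114 mm over their backs; the gripper's body (76 mm by 85 mm) begins 54 mm behind the grasp point. The pads swing forward as they close: fully open they stand 13 mm farther back than shut.
Start: joints at [0.989, 0.286, 1.577, -0, 1.279, -0.15], TCP at [0.282, 0.613, 0.239] pointing down, gripper open.
Joint ranges: [-2.77, 2.77], [-0.9, 2.22], [0.21, 2.48], [-1.53, 4.67], [0.24, 2.81], [-2.84, 2.84]. Speed limits (rad/s): [2.79, 2.79, 3.14, 3.14, 3.14, 3.14].

## Interface

Orientations are given as a unit quaternion [x, y, z, w].
In Python, from station import telemetry, camera, calibration, job, spot_in, silhouettes, robot gives the robot as it stands. The module is installed in compiled form; this text tells all that it offers.
- The arm moves only by the tool drive_tool, never from a script. Its argument "commands" is a list of rows, each a list of 3 entries, a list of its own where there are three numbers: the opening, from -1 (shut) to 1 (fully open), then the shift along the tool's x, y, z in cm, then the turn about the tool's z in degrees. In form: [[hand, [tx, ty, tz], twist], ...]. A call has 1 to 12 rows; each row shifts and turns the commanded pose from where the row before left it, along the tool's axes as they then stand; what a row does not reach is not made up. A row lasts 1/10 s, in which the tool goes at most 50 mm and 8.59 degrees, less where a joint would pass 70% of its speed; a pose out of reach is approached as far as the arm can. A call is refused whole if a number of a shift passes 5 or a number of a turn 8.59, either way. A call with a gripper value outside its range is refused whole. The fingers move at their own pace and stop on an object; "squeeze" is the grip in N (left out, the last holds). Time passes only in rows, so rows that do not move let the fingers close. It gives the time, the measured TCP pose, the force, the opening and the grip force at its end, in the units of the state.
- telemetry.observe(): the state, without advancing time (a new reading comes with each control period).
- camera(name): name is "side" or "top"; returns (picture, depth): 480x640x3 uint8, red, green, blue; 480x640 float32, m along the optical axis (not along the pixel's ray), 0 where there is no reading.
- calibration(name): a dict with "mtx" (3x3 intrinsics, pixels), "k1" (the pictures are not rectified: a ray, as slopes to the right and down, at radius r is drawn at 1 + k1 r^2 times it, then the intrinsics apply), "cam_to_world" (4x4, takes a point from camera to world coordinates). Camera axes: x right, y up, looking along -z (the intrinsics and any distortion apply to the point x, -y, -z); pixel columns grow to the right and rows downward; lengths in m; the calibration is good to about 2 mm. A picture is of the moment at which its call begins. calibration takes no time and is no camera call.
- job.sign_off(): hands the job in; it is judged then, once.
Trained networks look in the newest picture that a camera, given by its name, has taken for a name from the list of things; names that differ only in an ending like _2 or _b are one class to them, and where a whole thing is asked for, a point or a joint stands for the part that bears it (a point fixed in the world has none). Each returns a list of dicts, best first, with "score" (0 to 1); they miss things now and then, are a little off and sometimes report something else, mostly with a low value. They report only what shows in the picture. A call takes as long as a camera call.
- spot_in(camera, target): "bbox" ([left, top, right, bottom] in pixels, round what is visible of it).
- silhouettes(camera, target): "region" (480x640 bool, what is visible of it) and "bbox" ([left, top, right, bottom] in pixels, round what is visible of it).
The state is a dict: "time_s": time; "joint_pos": joint angles; "qvel": joint speeds; "joint_efforts": joint torques, N m; "eef_pos": TCP position; "tool_rot": TCP orientation; "force": force on the tool from outside, world axes, zero at the start; "wrist_torque": the same for the moment, N m; "grip_width": finger opening in m; "gripper_force": force on a finger pad.
Only numpy, scipy, OpenCV 4.12 (cv2) and the standard library are available. Lean on these libraries where they do the work, as an engineer would, in place of code of your own. Each camera call takes 0.05 s, during which the arm holds its last target. There are 200 camera calls.

## Task

The printing block lies on the sliding bed of the small screw press, and the bed is still run out to one side. With a fingertip, push the bed by its upright end plate fully home under the press; only then turn the three-armed wheel on top clockwise (seen from above) by pushing on one of its arms, until it comes up against its stop and the press is fully closed on the block. Nothing is to be gripped or lifted: leave the roller, the palette knife, the ink tin and the jar where they are, and finish clear of everything.

Things in the scene. Friction and masses are not known exactly. Their poses are not given: they have to be found in the camera images.
- press: Grey screw press fixed to the table; origin under the screw axis on the table, own z up. Base 250 (own x) x 220 (own y) x 34 mm high. Columns at own x = +-100 mm carry a crosshead 60 mm wide in own y, top 165 mm up, column nuts up to 177 mm. Two bed rails run out along own +y to 280 mm from the origin, tops 42 mm up.
- press_center (a point): Point on the vertical screw axis, 205 mm above the table: the height of the wheel arms' centre lines. Does not move. The screw's end (22 mm diameter) sticks up here to 250 mm above the table when the press is open, 12 mm less when closed; nothing of the press is higher.
- bed (a joint): Travel of the sliding steel bed, in m: 0 = run right out, 0.09 = fully home against its stop. It starts between 0 and 0.02. Pushing it towards the press (own -y of the press) increases it. Stiff slide, about 4 N to move (a little more when moved fast), stays where left.
- end_plate (a point): Middle of the top edge of the outer face (away from the press) of the bed's upright end plate, moving with the bed. Plate: dark steel, 110 mm wide (own x of press), 12 mm thick, from 54 to 110 mm above the table; this point is at 110 mm. It lies 200 mm from the screw axis along own +y of the press when home, 290 mm when right out. Push on this outer face.
- wheel (a joint): Turn of the three-armed wheel, in rad: 0 = press open, 2.6 = closed (firm stop). Increases clockwise seen from above. Starts between 0 and 1.2. Friction about 0.35 N m (4 N at 85 mm from the axis), more when turned fast; stays where left. It does not rise or sink: it lowers the platen 4.6 mm per rad.
- knob0 (a point): Centre of the black ball (28 mm diameter) at the end of the first wheel arm, 110 mm from the screw axis, 205 mm above the table. Arms: level steel bars 14 mm in diameter from the hub (48 mm diameter, 165 to 213 mm up), 120 degrees apart. A fingertip 15 to 20 mm below the arm's centre line clears the crosshead (33 mm below the bars) and the nuts (21 mm below).
- knob1 (a point): The same for the second arm.
- knob2 (a point): The same for the third arm.
- tin: Bystander: steel ink tin, 76 mm diameter, 75 mm high, origin at the centre of its underside. Leave it.
- jar: Bystander: lidded glass jar, 60 mm diameter, 100 mm high, origin at the centre of its underside. Leave it.
- roller: Bystander: ink roller (rubber drum 40 mm diameter, 90 mm long, wooden handle to own -x, 170 mm over all) lying on a fixed marble slab 220 x 240 x 30 mm; origin under the drum. Leave it.
- knife: Bystander: broad palette knife, 200 mm long, wooden handle to own -x, lying flat on the same marble slab, origin near its middle. Leave it.

How it is judged:
By the outcome, as a careful person would: the job done as asked, in the order asked, and still so for the second after the job is handed in, with the robot touching nothing.
It also fails if it takes over 51 s, if anything falls off the work surface, if the arm or the gripper's body presses on something with over 40 N, if the wrist force passes 120 N, or if a joint passes its speed limit or range.

## Working session

There is one attempt and no reset: what is moved stays moved. The work goes in short steps, Python scripts to look and compute and a tool call to move; the robot and the scene stay as the last step left them, time stands still between calls to the robot, and variables do not carry over. Pictures are saved under pics/ and viewed, at most 10 in all, crops included, and the job is handed in when it is done.

Besides the shell and the picture viewer there is one more tool, called after "Emit:" as name(argument=value, ...), one argument or row to a line, values as JSON. drive_tool: Moves the arm, as the interface text tells. Its arguments: {"type":"object","properties":{"commands":{"type":"array","items":{"type":"array"}},"squeeze":{"type":"number"}},"required":["commands"]}

```bash
mkdir -p pics; cat > h.py <<'E'
import numpy as np, cv2
from station import *
def unproj(cal,uv,z=None,depth=None):
    K=np.array(cal["mtx"]);T=np.array(cal["cam_to_world"])
    uv=np.asarray(uv,float).reshape(-1,1,2)
    p=cv2.undistortPoints(uv,K,np.array([cal["k1"],0,0,0,0.]))[:,0]
    d=np.c_[p[:,0],-p[:,1],-np.ones(len(p))]
    if depth is not None: return (d*np.asarray(depth).reshape(-1,1))@T[:3,:3].T+T[:3,3]
    w=d@T[:3,:3].T; t=(z-T[2,3])/w[:,2]
    return T[:3,3]+w*t[:,None]
def proj(cal,P):
    K=np.array(cal["mtx"]);T=np.array(cal["cam_to_world"])
    c=(np.asarray(P,float).reshape(-1,3)-T[:3,3])@T[:3,:3]
    c=c*[1,-1,-1]
    return cv2.projectPoints(c,np.zeros(3),np.zeros(3),K,np.array([cal["k1"],0,0,0,0.]))[0][:,0]
E
python3 - <<'E'
from h import *
s=telemetry.observe();print(s["time_s"],s["tool_rot"],s["eef_pos"],s["force"])
for n in("top","side"):
    im,d=camera(n);cv2.imwrite(f"pics/{n}0.png",im[:,:,::-1]);np.save(f"pics/{n}d.npy",d)
    c=calibration(n);print(n,np.round(c["cam_to_world"],3).tolist())
    for t in("press","end_plate","knob0","knob1","tin","jar","roller","knife"):
        try:
            r=silhouettes(n,t)
            for q in r[:3]:
                m=q["region"];dd=d[m];uv=np.argwhere(m)[:,::-1];ok=dd>0
                P=unproj(c,uv[ok],depth=dd[ok]) if ok.any() else np.zeros((1,3))
                print(n,t,round(q["score"],2),np.round(q["bbox"]),np.round(np.median(P,0),3),"z",np.round(np.percentile(P[:,2],[5,95]),3))
        except Exception as e: print(n,t,e)
E
```

```text
0.0 [ 2.14234433e-01  9.76781504e-01 -1.14469036e-03 -4.35653606e-04] [0.28209624 0.61249846 0.23791293] [ 0.6717831   0.53264257 -0.28476148]
top [[0.018, 0.995, -0.098, 0.415], [-1.0, 0.02, 0.018, -0.054], [0.02, 0.098, 0.995, 1.42], [0.0, 0.0, 0.0, 1.0]]
top press 0.57 [193. 160. 369. 279.] [ 0.567 -0.01   0.08 ] z [0.032 0.213]
top press 0.22 [189. 198. 289. 265.] [0.551 0.136 0.056] z [0.05  0.107]
top end_plate 0.81 [190. 198. 284. 265.] [0.551 0.136 0.056] z [0.05  0.106]
top knob0 0.93 [259. 160. 349. 265.] [ 0.592 -0.069  0.212] z [0.174 0.219]
top knob0 0.69 [218. 166. 254. 203.] [0.671 0.136 0.074] z [0.012 0.079]
top knob1 0.93 [259. 160. 349. 265.] [ 0.592 -0.069  0.212] z [0.174 0.219]
top knob1 0.69 [218. 166. 254. 203.] [0.671 0.136 0.074] z [0.012 0.079]
top tin 0.3 [258. 167. 351. 263.] [ 0.592 -0.069  0.212] z [0.204 0.219]
top jar 0.7 [325. 273. 348. 301.] [ 0.43  -0.111  0.099] z [0.002 0.104]
top roller 0.56 [407. 236. 455. 307.] [ 0.517 -0.338  0.057] z [0.032 0.072]
top knife 0.97 [469. 218. 501. 303.] [ 0.535 -0.472  0.034] z [0.028 0.051]
top knife 0.59 [255
[... 168 characters left out ...]
.0, 1.0]]
side press 0.67 [210. 174. 397. 334.] [ 0.547 -0.076  0.063] z [0.021 0.212]
side end_plate 0.71 [206. 191. 325. 284.] [0.532 0.148 0.057] z [0.048 0.105]
side end_plate 0.71 [286. 176. 386. 239.] [ 0.587 -0.074  0.21 ] z [0.176 0.217]
side knob0 0.96 [285. 175. 386. 242.] [ 0.588 -0.073  0.209] z [0.164 0.217]
side knob1 0.96 [285. 175. 386. 242.] [ 0.588 -0.073  0.209] z [0.164 0.217]
side tin 0.75 [278. 201. 310. 227.] [0.667 0.128 0.072] z [0.045 0.078]
side jar 0.64 [273. 285. 309. 343.] [ 0.416 -0.129  0.069] z [0.012 0.102]
side roller 0.94 [357. 325. 441. 399.] [ 0.514 -0.344  0.055] z [0.042 0.07 ]
side knife 0.6 [420. 367. 516. 438.] [ 0.527 -0.473  0.034] z [0.031 0.05 ]
```

View pics/top0.png

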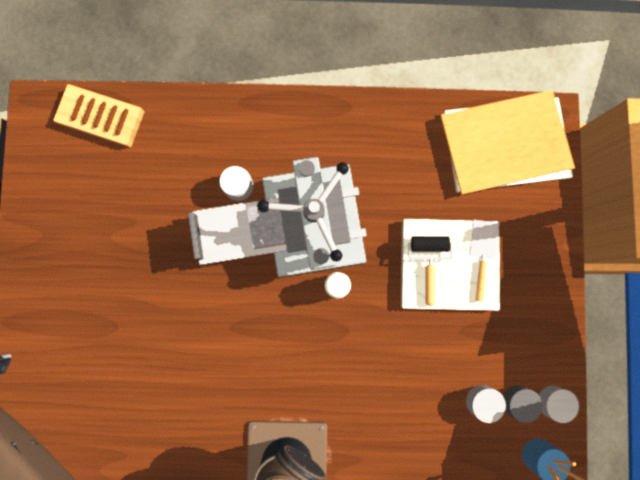

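View pics/side0.png

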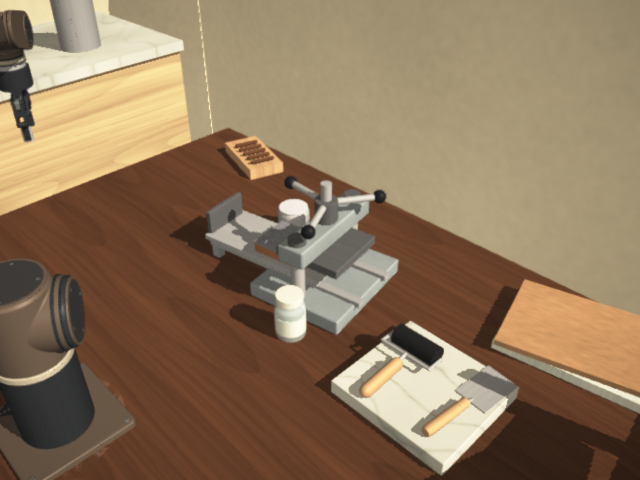

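Top view: screw end at about (314,208), balls at (343,168), (264,206) and (336,256). The end plate is at about (197,236), the tin at (236,183) and the jar at (338,285). The side view agrees; next I measure these precisely.

```bash
python3 - <<'E'
from h import *
for n,ks in(("top",[(343,168),(264,206),(336,256)]),("side",[(381,197),(291,183),(308,232)])):
    im=cv2.imread(f"pics/{n}0.png");d=np.load(f"pics/{n}d.npy");c=calibration(n)
    v,u=np.mgrid[:480,:640];P=unproj(c,np.c_[u.ravel(),v.ravel()],depth=d.ravel()).reshape(480,640,3)
    K=[]
    for k in ks:
        m=(np.hypot(u-k[0],v-k[1])<12)&(im.max(2)<60)&(P[...,2]>.19)
        q=np.c_[u[m],v[m]].mean(0);z=np.percentile(P[m][:,2],98)
        (cx,cy),r=cv2.minEnclosingCircle(np.c_[u[m],v[m]].astype(np.float32))
        w=unproj(c,q,z=.205)[0];K.append(w);print(n,"knob",q.round(1),round(cx,1),round(cy,1),round(r,1),w.round(4),"ztop",z.round(3),m.sum())
    A,B,C=[k[:2] for k in K]
    M=2*np.array([B-A,C-A]);cc=np.linalg.solve(M,[B@B-A@A,C@C-A@A]);print("center",cc.round(4),"R",[np.linalg.norm(k-cc).round(4) for k in(A,B,C)],"ang",[np.degrees(np.arctan2(*(k-cc)[::-1])).round(1) for k in(A,B,C)], "mean",np.mean([A,B,C],0).round(4))
    m=(P[...,2]>.22)&(np.hypot(P[...,0]-.59,P[...,1]+.07)<.06);print("screw",P[m].mean(0).round(4),m.sum(),P[m][:,2].max())
    m=(P[...,2]>.085)&(P[...,2]<.12)&(abs(P[...,0]-.53)<.09)&(abs(P[...,1]-.2)<.06)
    Q=P[m];print("plate",m.sum(),Q.min(0).round(3),Q.max(0).round(3),cv2.minAreaRect(Q[:,:2].astype(np.float32)))
    m2=(P[...,2]>.15)&(P[...,2]<.18)&(np.hypot(P[...,0]-.59,P[...,1]+.07)<.14);print("crosshead",cv2.minAreaRect(P[m2][:,:2].astype(np.float32)),np.linalg.svd(P[m2][:,:2]-P[m2][:,:2].mean(0),full_matrices=False)[2][0])
im=cv2.imread("pics/top0.png")[140:300,170:380];a=cv2.resize(im,None,fx=3.5,fy=3.5,interpolation=cv2.INTER_CUBIC);cv2.imwrite("pics/c1.png",a)
E
```

```text
top knob [341.6 167.6] 342.0 167.7 4.8 [ 0.6847 -0.1124  0.205 ] ztop 0.223 60
top knob [262.1 205.6] 262.5 205.5 5.7 [0.5969 0.0587 0.205 ] ztop 0.223 78
top knob [335.1 255.2] 335.6 255.1 4.8 [ 0.4924 -0.1014  0.205 ] ztop 0.223 65
center [ 0.5917 -0.0521] R [np.float64(0.1109), np.float64(0.1109), np.float64(0.1109)] ang [np.float64(-33.0), np.float64(87.3), np.float64(-153.6)] mean [ 0.5913 -0.0517]
screw [ 0.589  -0.0526  0.2465] 104 0.25389696102375536
plate 327 [0.484 0.209 0.085] [0.594 0.239 0.117] ((0.538903534412384, 0.2242826223373413), (0.11064205318689346, 0.013526048511266708), 10.783747673034668)
crosshead ((0.5906317234039307, -0.05280093103647232), (0.2503306269645691, 0.060205429792404175), 10.533064842224121) [-0.98727441 -0.15902592]
side knob [379.2 196.5] 379.0 196.4 6.1 [ 0.6812 -0.1134  0.205 ] ztop 0.22 100
side knob [289.  181.6] 290.4 182.0 6.2 [0.5949 0.0616 0.205 ] ztop 0.22 84
side knob [307.3 231.8] 307.5 231.7 6.7 [ 0.4908 -0.1015  0.205 ] ztop 0.22 137
center [ 0.5896 -0.0498] R [np.float64(0.1115), np.float64(0.1115), np.float64(0.1115)] ang [np.float64(-34.8), np.float64(87.2), np.float64(-152.4)] mean [ 0.589  -0.0511]
screw [ 0.5861 -0.0564  0.2384] 195 0.25211022973800723
plate 472 [0.482 0.207 0.085] [0.593 0.24  0.116] ((0.5373615622520447, 0.22523270547389984), (0.11261146515607834, 0.019605856388807297), 9.757194519042969)
crosshead ((0.5896121859550476, -0.0538824126124382), (0.2544577717781067, 0.06420746445655823), 9.82099723815918) [-0.9901758  -0.13982803]
```

View pics/c1.png

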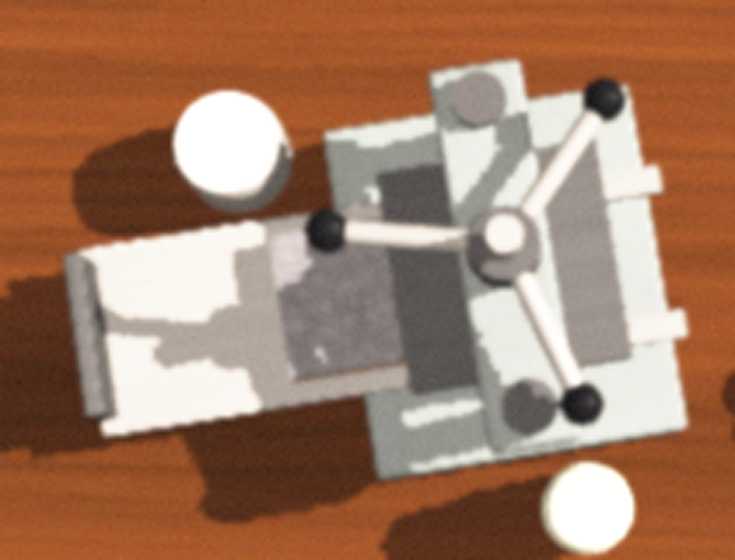

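The crop confirms the layout: plate to the left at (85,330), one arm pointing at it with its ball at (326,230), jar near (588,507), tin at (230,145). The axis is at about (0.590,-0.052), own +y points 100.6° in world, and the bed is nearly right out. I shut the gripper and turn so tool x lies along own +y.

Emit:
drive_tool(
  commands=[
    [-1,[0,0,0],8],
    [-1,[0,0,0],8],
    [-1,[0,0,0],8],
    [-1,[0,0,0],8],
    [-1,[0,0,0],8],
    [-1,[0,0,0],8],
    [-1,[0,0,0],6.7],
    [-1,[0,0,0],0],
    [-1,[0,0,0],0],
  ],
)

```text
time_s: 1.8
eef_pos: [0.2824, 0.613, 0.2393]
tool_rot: [0.638, 0.77, -0.0, -0.0]
force: [0.2, -0.2, -0.4]
grip_width: -0.0001
gripper_force: 0.0
```

```bash
cat >> h.py <<'E'
from scipy.spatial.transform import Rotation as R
C=np.array([.590,-.052]);U=np.array([-.184,.983])
def rel(target):
    s=telemetry.observe();Rt=R.from_quat(s["tool_rot"]);y=Rt.as_matrix()[:,1]
    print("t",round(s["time_s"],2),"pos",np.round(s["eef_pos"],4),"yang",np.degrees(np.arctan2(y[1],y[0])).round(1),"F",np.round(s["force"],1),"w",round(s["grip_width"],4))
    print("shift cm",(Rt.inv().apply(np.array(target)-s["eef_pos"])*100).round(2))
E
python3 -c "
from h import *
print(robot.tcp_to_tips);rel([*(C+.3285*U),.088]);print(telemetry.observe()['joint_pos'])"
```

```text
0.008
t 1.8 pos [0.2824 0.613  0.2393] yang 10.7 F [ 0.2 -0.2 -0.4] w -0.0001
shift cm [-38.21  17.93  15.13]
[9.89008997e-01 2.86298143e-01 1.57672760e+00 1.99496778e-05
 1.27859204e+00 8.02175374e-01]
```

Emit:
drive_tool(
  commands=[
    [-1,[-3.5,1.8,0],0],
    [-1,[-3.5,1.8,0],0],
    [-1,[-3.5,1.8,0],0],
    [-1,[-3.5,1.8,0],0],
    [-1,[-3.5,1.8,0],0],
    [-1,[-3.5,1.8,0],0],
    [-1,[-3.5,1.8,0],0],
    [-1,[-3.5,1.8,0],0],
    [-1,[-3.5,1.8,0],0],
    [-1,[-3.5,1.8,0],0],
    [-1,[-3.2,0,0],0],
    [-1,[0,0,0],0],
  ],
)

```text
time_s: 3.0
eef_pos: [0.5307, 0.2673, 0.2393]
tool_rot: [0.64, 0.768, -0.0, 0.0]
force: [-0.5, 0.3, 0.2]
grip_width: -0.0003
gripper_force: 0.0
```

```bash
python3 -c "
from h import *
rel([*(C+.3285*U),.088])"
```

```text
t 3.0 pos [0.5307 0.2673 0.2393] yang 10.4 F [-0.5  0.3  0.2] w -0.0003
shift cm [ 0.39 -0.04 15.13]
```

Lower to just outside the plate, then creep up to contact.

Emit:
drive_tool(
  commands=[
    [-1,[0.4,0,3],0],
    [-1,[0,0,3],0],
    [-1,[0,0,3],0],
    [-1,[0,0,3],0],
    [-1,[0,0,2.5],0],
    [-1,[0,0,0.6],0],
    [-1,[-0.7,0,0],0],
    [-1,[-0.7,0,0],0],
    [-1,[-0.6,0,0],0],
    [-1,[-0.6,0,0],0],
    [-1,[-0.6,0,0],0],
  ],
)

```text
time_s: 4.1
eef_pos: [0.5353, 0.2424, 0.0894]
tool_rot: [0.639, 0.769, 0.001, 0.001]
force: [-0.3, 0.7, 0.2]
grip_width: -0.0002
gripper_force: 0.0
```

```bash
python3 -c "
from h import *
rel([*(C+.211*U),.088])"
```

```text
t 4.1 pos [0.5353 0.2424 0.0894] yang 10.5 F [-0.3  0.7  0.2] w -0.0002
shift cm [-8.85 -0.03  0.14]
```

Emit:
drive_tool(
  commands=[
    [-1,[-0.6,0,0],0],
    [-1,[-0.6,0,0],0],
    [-1,[-0.6,0,0],0],
    [-1,[-0.6,0,0],0],
    [-1,[-0.6,0,0],0],
    [-1,[-0.6,0,0],0],
    [-1,[-0.6,0,0],0],
    [-1,[-0.6,0,0],0],
    [-1,[-0.6,0,0],0],
    [-1,[-0.6,0,0],0],
    [-1,[-0.6,0,0],0],
    [-1,[-0.6,0,0],0],
  ],
)

```text
time_s: 5.3
eef_pos: [0.5481, 0.1717, 0.0884]
tool_rot: [0.639, 0.769, 0.0, 0.0]
force: [-0.3, 5.0, 3.6]
grip_width: 0.0001
gripper_force: 2.4
```

Emit:
drive_tool(
  commands=[
    [-1,[-0.4,0,0],0],
    [-1,[-0.4,0,0],0],
    [-1,[-0.2,0,0],0],
    [-1,[-0.2,0,0],0],
  ],
)

```text
time_s: 5.7
eef_pos: [0.55, 0.1602, 0.0882]
tool_rot: [0.639, 0.769, 0.0, 0.0]
force: [1.3, 4.6, 2.1]
grip_width: 0.0001
gripper_force: 2.1
```

Emit:
drive_tool(
  commands=[
    [-1,[-0.2,0,0],0],
    [-1,[-0.2,0,0],0],
  ],
)

```text
time_s: 5.9
eef_pos: [0.5507, 0.1564, 0.0882]
tool_rot: [0.639, 0.769, 0.0, 0.0]
force: [1.4, 4.3, 1.6]
grip_width: -0.0001
gripper_force: 2.2
```

Emit:
drive_tool(
  commands=[
    [-1,[-0.2,0,0],0],
    [-1,[-0.1,0,0],0],
  ],
)

```text
time_s: 6.1
eef_pos: [0.5513, 0.1533, 0.0882]
tool_rot: [0.639, 0.769, 0.0, 0.0]
force: [2.3, 4.8, 0.2]
grip_width: -0.0001
gripper_force: 2.1
```

Emit:
drive_tool(
  commands=[
    [-1,[-0.1,0,0],0],
    [-1,[-0.1,0,0],0],
  ],
)

```text
time_s: 6.3
eef_pos: [0.5513, 0.153, 0.0882]
tool_rot: [0.64, 0.769, 0.001, -0.001]
force: [1.1, 11.6, 0.8]
grip_width: -0.0003
gripper_force: 5.8
```

Emit:
drive_tool(
  commands=[
    [-1,[-0.1,0,0],0],
    [-1,[-0.1,0,0],0],
  ],
)

```text
time_s: 6.5
eef_pos: [0.5514, 0.153, 0.0883]
tool_rot: [0.64, 0.768, 0.003, -0.003]
force: [0.9, 17.6, 1.3]
grip_width: 0.0001
gripper_force: 8.9
```

The plate stopped moving while the force rose to 17 N, so the bed is home. I back off, rise and check.

Emit:
drive_tool(
  commands=[
    [-1,[1,0,0],0],
    [-1,[2,0,0],0],
    [-1,[2,0,0],0],
    [-1,[0,0,-3],0],
    [-1,[0,0,-4],0],
    [-1,[0,0,-4],0],
    [-1,[0,0,-4],0],
    [-1,[0,0,-4],0],
    [-1,[0,0,-2],0],
    [-1,[2,0,0],0],
    [-1,[2,0,0],0],
  ],
)

```text
time_s: 7.6
eef_pos: [0.5353, 0.2368, 0.2987]
tool_rot: [0.64, 0.769, -0.001, 0.001]
force: [-0.9, 0.2, -1.0]
grip_width: 0.0
gripper_force: 0.0
```

```bash
python3 - <<'E'
from h import *
n="top";im,d=camera(n);im=im[:,:,::-1];c=calibration(n)
v,u=np.mgrid[:480,:640];P=unproj(c,np.c_[u.ravel(),v.ravel()],depth=d.ravel()).reshape(480,640,3)
m=(P[...,2]>.085)&(P[...,2]<.12)&(abs(P[...,0]-.55)<.09)&(abs(P[...,1]-.14)<.05)
print(m.sum(),cv2.minAreaRect(P[m][:,:2].astype(np.float32)), "expect",C+.194*U)
cv2.imwrite("pics/c2.png",cv2.resize(im[140:300,170:380],None,fx=3.5,fy=3.5))
th=np.radians(87.2);print("TCP target",end="");
for q in(.018,.043):
    p=C+.085*np.array([np.cos(th),np.sin(th)])+q*np.array([-np.sin(th),np.cos(th)])
    print(p);rel([*p,.33])
E
```

```text
300 ((0.5549603700637817, 0.13774782419204712), (0.10994867980480194, 0.012550109066069126), 10.917654991149902) expect [0.554304 0.138702]
TCP target[0.57617372 0.03377782]
t 7.65 pos [0.5342 0.2395 0.2978] yang 10.6 F [-0.7  1.6  0.1] w -0.0001
shift cm [-20.99   0.34  -3.2 ]
[0.55120357 0.03499906]
t 7.65 pos [0.5342 0.2395 0.2978] yang 10.6 F [-0.7  1.6  0.1] w -0.0001
shift cm [-20.41  -2.1   -3.2 ]
```

View pics/c2.png

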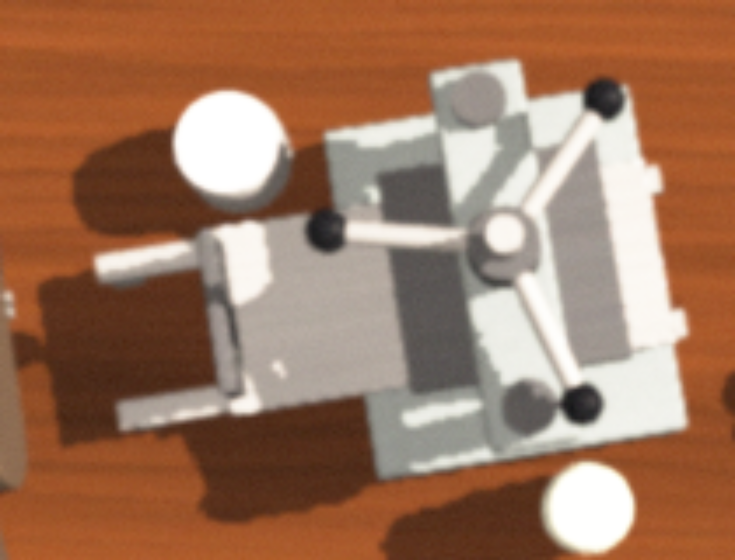

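The bed is home: plate at (0.555,0.138) against an expected (0.554,0.139), and the rails now bare at (150,260) and (170,408). The wheel hasn't moved. Next I twist to align with the arm at 87° and go to its counter-clockwise side.

Emit:
drive_tool(
  commands=[
    [-1,[0,0,0],-8.5],
    [-1,[0,0,0],-8.5],
    [-1,[0,0,0],-8.5],
    [-1,[0,0,0],-8.5],
    [-1,[0,0,0],-8.5],
    [-1,[0,0,0],-8.5],
    [-1,[0,0,0],-8.5],
    [-1,[0,0,0],-8.5],
    [-1,[0,0,0],-8.5],
    [-1,[0,0,0],0],
  ],
)

```text
time_s: 8.65
eef_pos: [0.5349, 0.2367, 0.297]
tool_rot: [0.026, 1.0, -0.002, -0.001]
force: [0.5, -0.3, -0.2]
grip_width: 0.0001
gripper_force: 0.0
```

Emit:
drive_tool(
  commands=[
    [-1,[-0.5,-4,0],0],
    [-1,[-0.5,-4,0],0],
    [-1,[-0.5,-4,0],0],
    [-1,[-0.5,-4,0],0],
    [-1,[-0.7,-4,0],0],
    [-1,[0,-0.3,0],0],
    [-1,[0,0,0],0],
  ],
)

```text
time_s: 9.35
eef_pos: [0.5516, 0.0325, 0.2977]
tool_rot: [0.028, 1.0, -0.0, -0.001]
force: [-0.5, 0.2, -0.0]
grip_width: -0.0002
gripper_force: 0.0
```

```bash
python3 -c "
from h import *
rel([.5512,.035,.196])"
```

```text
t 9.35 pos [0.5516 0.0325 0.2977] yang 86.8 F [-0.5  0.2 -0. ] w -0.0002
shift cm [ 0.03  0.25 10.17]
```

Emit:
drive_tool(
  commands=[
    [-1,[0,0.2,3],0],
    [-1,[0,0,3],0],
    [-1,[0,0,3],0],
    [-1,[0,0,1.2],0],
    [-1,[-0.8,0,0],0],
    [-1,[-0.7,0,0],0],
    [-1,[-0.4,0,0],0],
    [-1,[-0.4,0,0],0],
    [-1,[0,0,0],0],
  ],
)

```text
time_s: 10.25
eef_pos: [0.5762, 0.0346, 0.1975]
tool_rot: [0.026, 1.0, -0.0, 0.001]
force: [-0.5, 0.1, 0.2]
grip_width: 0.0004
gripper_force: 0.0
```

Emit:
drive_tool(
  commands=[
    [-1,[-0.3,0,0],0],
    [-1,[-0.3,0.05,0],2],
    [-1,[-0.6,0.1,0],4],
    [-1,[-0.6,0.1,0],4],
    [-1,[-0.6,0.1,0],4],
  ],
)

```text
time_s: 10.75
eef_pos: [0.5984, 0.0355, 0.1967]
tool_rot: [0.149, 0.989, 0.0, -0.002]
force: [-4.6, 1.2, 3.4]
grip_width: -0.0
gripper_force: 2.1
```

```bash
cat >> h.py <<'E'
def wheelrel(th=None):
    s=telemetry.observe();M=R.from_quat(s["tool_rot"]).as_matrix();p=s["eef_pos"]-np.r_[C,.205]
    print("tool rel axis in tool frame (a,r,z) mm",(M.T@p*1000).round(1),"F tool",(M.T@s["force"]).round(1),"pos angle",np.degrees(np.arctan2(p[1],p[0])).round(1));rel(s["eef_pos"])
E
python3 -c "
from h import *
wheelrel()"
```

```text
tool rel axis in tool frame (a,r,z) mm [17.7 86.1  8.4] F tool [ 4.8 -0.2 -3.4] pos angle 84.5
t 10.75 pos [0.5984 0.0355 0.1967] yang 72.9 F [-4.6  1.2  3.4] w -0.0
shift cm [0. 0. 0.]
```

In contact, about 4.8 N. The arm is being pushed as planned (offset 18 mm, radius 86 mm).

Emit:
drive_tool(
  commands=[
    [-1,[-0.6,0.1,0],4],
    [-1,[-0.6,0.1,0],4],
    [-1,[-0.6,0.1,0],4],
    [-1,[-0.6,0.1,0],4],
    [-1,[-0.6,0.1,0],4],
    [-1,[-0.6,0.1,0],4],
    [-1,[-0.6,0.1,0],4],
    [-1,[-0.6,0.1,0],4],
    [-1,[-0.6,0.1,0],4],
    [-1,[-0.6,0.1,0],4],
  ],
)

```text
time_s: 11.75
eef_pos: [0.653, 0.0112, 0.1967]
tool_rot: [0.478, 0.878, 0.001, -0.001]
force: [-0.7, 5.1, 1.1]
grip_width: -0.0001
gripper_force: 2.1
```

```bash
python3 -c "
from h import *
wheelrel()"
```

```text
tool rel axis in tool frame (a,r,z) mm [18.8 87.3  8.5] F tool [ 4.7  2.2 -1.1] pos angle 45.1
t 11.75 pos [0.653  0.0112 0.1967] yang 32.9 F [-0.7  5.1  1.1] w -0.0001
shift cm [0. 0. 0.]
```

Emit:
drive_tool(
  commands=[
    [-1,[-0.6,0.08,0],4],
    [-1,[-0.6,0.08,0],4],
    [-1,[-0.6,0.08,0],4],
    [-1,[-0.6,0.08,0],4],
    [-1,[-0.6,0.08,0],4],
  ],
)

```text
time_s: 12.25
eef_pos: [0.6703, -0.0137, 0.1968]
tool_rot: [0.623, 0.782, 0.003, -0.0]
force: [2.0, 5.7, 1.5]
grip_width: -0.0001
gripper_force: 2.4
```

Emit:
drive_tool(
  commands=[
    [-1,[-0.6,0.08,0],4],
    [-1,[-0.6,0.08,0],4],
    [-1,[-0.6,0.08,0],4],
  ],
)

```text
time_s: 12.55
eef_pos: [0.6759, -0.0313, 0.197]
tool_rot: [0.701, 0.713, 0.003, 0.0]
force: [3.4, 5.7, -1.0]
grip_width: -0.0003
gripper_force: 2.5
```

```bash
python3 -c "
from h import *
wheelrel()"
```

```text
tool rel axis in tool frame (a,r,z) mm [19.3 86.2  8.4] F tool [5.7 3.4 1. ] pos angle 13.5
t 12.55 pos [ 0.6759 -0.0313  0.197 ] yang 0.9 F [ 3.4  5.7 -1. ] w -0.0003
shift cm [0. 0. 0.]
```

Emit:
drive_tool(
  commands=[
    [-1,[-0.6,0.1,0],4],
    [-1,[-0.6,0.1,0],4],
    [-1,[-0.6,0.1,0],4],
  ],
)

```text
time_s: 12.85
eef_pos: [0.6784, -0.0498, 0.1972]
tool_rot: [0.772, 0.635, 0.003, 0.0]
force: [4.1, 4.2, -1.6]
grip_width: -0.0003
gripper_force: 2.5
```

Emit:
drive_tool(
  commands=[
    [-1,[-0.6,0.1,0],4],
    [-1,[-0.6,0.1,0],4],
    [-1,[-0.6,0.1,0],4],
  ],
)

```text
time_s: 13.15
eef_pos: [0.677, -0.0684, 0.1972]
tool_rot: [0.834, 0.551, 0.003, 0.001]
force: [5.1, 3.5, 0.3]
grip_width: 0.0001
gripper_force: 2.5
```

Emit:
drive_tool(
  commands=[
    [-1,[-0.6,0.1,0],4],
    [-1,[-0.6,0.1,0],4],
    [-1,[-0.6,0.1,0],4],
  ],
)

```text
time_s: 13.45
eef_pos: [0.6717, -0.0863, 0.1974]
tool_rot: [0.887, 0.461, 0.003, 0.001]
force: [4.8, 2.0, -0.2]
grip_width: 0.0002
gripper_force: 2.5
```

```bash
python3 -c "
from h import *
wheelrel()"
```

```text
tool rel axis in tool frame (a,r,z) mm [18.9 86.5  8.2] F tool [4.5 2.8 0.3] pos angle -22.8
t 13.45 pos [ 0.6717 -0.0863  0.1974] yang -35.1 F [ 4.8  2.  -0.2] w 0.0002
shift cm [0. 0. 0.]
```

Turned about 122° so far; still free.

Emit:
drive_tool(
  commands=[
    [-1,[-0.6,0.1,0],4],
    [-1,[-0.6,0.1,0],4],
    [-1,[-0.6,0.1,0],4],
  ],
)

```text
time_s: 13.75
eef_pos: [0.6628, -0.1026, 0.1974]
tool_rot: [0.931, 0.366, 0.004, 0.001]
force: [6.2, 1.3, -0.2]
grip_width: 0.0
gripper_force: 2.5
```

Emit:
drive_tool(
  commands=[
    [-1,[-0.45,0.08,0],3],
    [-1,[-0.45,0.08,0],3],
    [-1,[-0.3,0.05,0],2],
  ],
)

```text
time_s: 14.05
eef_pos: [0.6612, -0.1066, 0.1978]
tool_rot: [0.954, 0.299, 0.015, -0.001]
force: [30.0, 18.0, -9.3]
grip_width: -0.0002
gripper_force: 17.0
```

Force jumped to 35 N with no further motion: that is the stop. I hold briefly, back away counter-clockwise, rise and look.

Emit:
drive_tool(
  commands=[
    [-1,[0,0,0],0],
    [-1,[0,0,0],0],
  ],
)

```text
time_s: 14.25
eef_pos: [0.6612, -0.1065, 0.1978]
tool_rot: [0.954, 0.301, 0.014, -0.001]
force: [24.5, 14.0, -7.7]
grip_width: 0.0004
gripper_force: 13.9
```

Emit:
drive_tool(
  commands=[
    [-1,[1,0,0],0],
    [-1,[1.5,0,0],0],
    [-1,[1.5,0,0],0],
    [-1,[0,0,-4],0],
    [-1,[0,0,-4],0],
    [-1,[0,0,-4],0],
    [-1,[0,0,-4],0],
    [-1,[4,0,0],0],
    [-1,[4,0,0],0],
    [-1,[4,0,0],0],
    [-1,[4,0,0],0],
    [-1,[4,0,0],0],
  ],
)

```text
time_s: 15.45
eef_pos: [0.8504, 0.0268, 0.356]
tool_rot: [0.954, 0.301, -0.0, 0.0]
force: [0.6, -0.6, 0.5]
grip_width: -0.0001
gripper_force: 0.0
```

```bash
python3 - <<'E'
from h import *
wheelrel()
n="top";im,d=camera(n);im=im[:,:,::-1];c=calibration(n)
v,u=np.mgrid[:480,:640];P=unproj(c,np.c_[u.ravel(),v.ravel()],depth=d.ravel()).reshape(480,640,3)
m=(im.max(2)<60)&(P[...,2]>.195)&(P[...,2]<.23)&(np.hypot(*(P[...,:2]-C).transpose(2,0,1))<.13)
k,l,st,ce=cv2.connectedComponentsWithStats(m.astype(np.uint8))
for i in range(1,k):
    if st[i,4]>20:
        w=unproj(c,ce[i],z=.205)[0,:2]-[.5917,-.0521];print(ce[i].round(1),st[i,4],np.hypot(*w).round(3),np.degrees(np.arctan2(w[1],w[0])).round(1))
m=(P[...,2]>.222)&(np.hypot(*(P[...,:2]-C).transpose(2,0,1))<.04);print("screw top",np.median(P[m][:,2]),P[m][:,2].max())
m=(P[...,2]>.085)&(P[...,2]<.12)&(abs(P[...,0]-.55)<.09)&(abs(P[...,1]-.14)<.04)
print(m.sum(),cv2.minAreaRect(P[m][:,:2].astype(np.float32)))
for t in("tin","jar","roller","knife"):print(t,[np.round(q["bbox"]) for q in spot_in(n,t)[:1]])
cv2.imwrite("pics/c3.png",im)
E
```

```text
tool rel axis in tool frame (a,r,z) mm [ 258.3   84.9 -151.2] F tool [ 0.2  0.8 -0.5] pos angle 16.8
t 15.45 pos [0.8504 0.0268 0.356 ] yang -55.0 F [ 0.6 -0.6  0.5] w -0.0001
shift cm [0. 0. 0.]
[351.8 177. ] 65 0.11 -48.8
[321.8 259.5] 72 0.111 -169.2
screw top 0.2379222166975662 0.2420695868312852
0 ((0.0, 0.0), (0.0, 0.0), 0.0)
tin []
jar [array([329., 273., 349., 300.])]
roller [array([407., 234., 453., 308.])]
knife [array([468., 218., 502., 305.])]
```

View pics/c3.png

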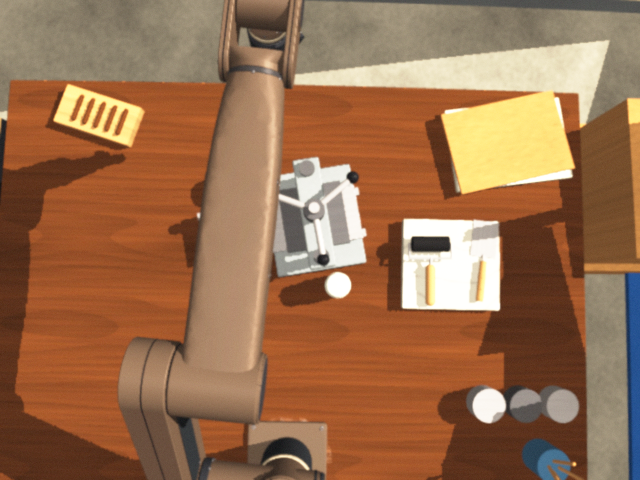

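The wheel turned 136°, from 87° to -49°. Balls are now at (352,177) and (322,260), and the screw end is down to 0.238 m, the closed height. Jar, roller and knife are unmoved. The arm hides the plate and the tin in this view, so I check them from the side before handing in.

```bash
python3 - <<'E'
from h import *
n="side";im,d=camera(n);c=calibration(n)
v,u=np.mgrid[:480,:640];P=unproj(c,np.c_[u.ravel(),v.ravel()],depth=d.ravel()).reshape(480,640,3)
m=(P[...,2]>.085)&(P[...,2]<.12)&(abs(P[...,0]-.55)<.08)&(abs(P[...,1]-.14)<.04)
r=cv2.minAreaRect(P[m][:,:2].astype(np.float32));print(m.sum(),r)
t=spot_in(n,"tin")[:1];print(t)
if m.sum()>100 and np.hypot(r[0][0]-.554,r[0][1]-.139)<.006 and t and np.abs(np.array(t[0]["bbox"])-[278,201,310,227]).max()<5: print("ok",job.sign_off())
E
```

```text
478 ((0.5541260242462158, 0.1376580446958542), (0.11356507986783981, 0.0186530202627182), 10.739623069763184)
[{'bbox': [276.9, 200.4, 309.2, 227.0], 'score': 0.72}]
the job is handed in; nothing more can be done
ok None
```

The bed was pushed home against its stop, then the wheel was turned clockwise to its stop, closing the press; the bystanders stayed where they were, the arm finished clear, and the job was handed in at about 15.5 s.

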